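# Load the curing box and crack its stuck lid

## Robot

A 6-joint arm with a two-finger parallel gripper is mounted at the origin on the work surface. World frame = base frame: x ahead of the robot, y to its left, z up, the work surface at z = 0. Lengths are in mm, angles in rad, forces in N, time in s.
With the tool pointing down it reaches from about 275 to 1000 mm from the base axis. Payload 8.4 kg.
Tool frame: the origin (TCP) lies between the finger pads; the fingertips stand r.finger_overhang ahead of it and the grasp point (between the pads) is the TCP (r.finger_overhang is the distance from the TCP to the fingertips, in mm); z points along the fingers, y is the line along which they close (so a half turn about z gives the same grasp; the last joint's range is limited). The gripper opens to 85 mm and grips with 20 to 120 N. Pads are 22 mm wide; open, the fingers measure 114 mm over their backs; the gripper's body (76 mm by 85 mm) begins 54 mm behind the grasp point. The pads swing forward as they close: fully open they stand 13 mm farther back than shut.
Start: joints at [-1.252, 0.353, 1.633, -0, 1.155, -0.002], TCP at [197.077, -593.118, 250.281] pointing down, gripper open.
Joint ranges: [-2.63, 2.63], [-0.92, 2.1], [0.06, 2.66], [-1.3, 4.44], [0, 2.69], [-3.02, 3.02]. Speed limits (rad/s): [2.22, 2.22, 2.79, 3.14, 3.14, 3.14].

## Interface

Orientations are given as [roll, pitch, yaw] about the fixed x, y, z axes, in that order (R = Rz(yaw) Ry(pitch) Rx(roll)).
In Python, from rig import r, cams, sign_off gives the robot as it stands.
- The arm moves only by the shell command python3 -m crank 'ROWS' [FORCE]. ROWS is JSON, a list of rows, each a list of 7 numbers: the shift along the tool's x, y, z in m, then the turn, a rotation vector about the tool's x, y, z in rad, then the closure, from 0 (fully open) to 1 (shut). In form: [[dx, dy, dz, ax, ay, az, gripper], ...]. A call has 1 to 5 rows; each row is the pose to reach, as a shift and turn from the pose commanded when the call began, along the tool's axes at that moment; what a row does not reach only later rows make up. A row lasts 1/10 s, in which the tool goes at most 50 mm and 8.59 degrees, less where a joint would pass 70% of its speed; a pose out of reach is approached as far as the arm can. A call with a gripper value outside its range is refused whole. The fingers move at their own pace and stop on an object; FORCE is the grip in N (left out, the last holds). Time passes only in rows, so rows that repeat a pose let the fingers close. It gives the time, the measured TCP pose, the force, the opening and the grip force at its end, in the units of the state.
- r.sense(): the state, without advancing time (a new reading comes with each control period).
- cams.grab_frame(name): name is "scene" or "top" or "wrist"; returns a dict with "image" (400x640x3 uint8, red, green, blue), "fx", "fy", "cx", "cy" (pixels), "position" and "orientation" of the camera in the world. Camera axes: x right, y down, z forward; pixel columns grow to the right and rows downward; lengths in mm; the calibration is good to about 2 mm. A picture is of the moment at which its call begins. There is no depth.
- sign_off(): hands the job in; it is judged then, once.
The state is a dict: "clock": time; "qpos": joint angles; "qvel": joint speeds; "joint_efforts": joint torques, N m; "eef_pos": TCP position; "tcp_rot": TCP orientation; "contact_force": force on the tool from outside, world axes, zero at the start; "wrist_torque": the same for the moment, N m; "opening": opening from 0.0 (shut) to 1.0 (fully open); "grasp_force": force on a finger pad.
Only numpy, scipy, OpenCV 4.12 (cv2) and the standard library are available. Lean on these libraries where they do the work, as an engineer would, in place of code of your own. Each camera call takes 0.05 s, during which the arm holds its last target. There are 200 camera calls.

## Task

Take the grey humidity cartridge from the bench by its fin and press it fully home, flush, into the recess in the wooden curing box's deck; it stops a few millimetres proud until it is pushed. Then take the black lid by its bar handle, break it free from its sticky seal and hold it open by a crack of about 25 mm at the front edge, never swinging it wide, to air the lacquered pieces inside. Finish while still holding the lid like that by the bar, and leave the other things on the bench alone.

Things in the scene. Friction and masses are not known exactly. Their poses are not given: they have to be found in the camera images.
- box: fixed plywood curing box, 220 x 320 x 110 mm (its x, y, z); origin at the centre of its underside. At yaw 0 its x points away from the robot. Where y is over 74 mm it has a fixed pale deck, top at z = 110 mm, with the recess; the rest (y -160 to 68 mm) is under the black lid, 12 mm thick, lying on the rim and hinged at the far edge: axis along box y at x = 100, z = 110 mm.
- recess (a point): centre of the mouth of the rectangular recess in the deck, at deck height: x = 0, y = 117, z = 110 mm in the box frame, axes as the box's. 63 mm along box x by 39 mm along box y, 25 mm deep, edges chamfered by 2 mm.
- cartridge: grey plastic humidity cartridge, 120 g, standing upright: a block 60 x 36 x 20 mm (its x, y, z) with a grip fin on top, 40 mm along x, 14 mm thick along y, from z = 20 to 50 mm. Origin at the centre of the block's underside, z up. Goes into the recess with its x along the box's x, either way round.
- shoulder (a point): point on the cartridge's axis at the height of the block's upper face, 20 mm above its underside; when the cartridge is home it coincides with point recess. Axes as the cartridge's.
- lid_angle (a joint): opening angle of the lid, rad: 0 shut, growing as its front edge (216 mm from the hinge axis) rises; 0.12 is a gap of 26 mm there. It starts shut and stuck: lifting by the bar takes 15 to 20 N at first, the seal's pull fades over the first 5 mm of lift, then only the lid's weight is left, about 3 to 4 N at the bar. Let go, it falls shut.
- lid: black lid, 226 x 228 x 12 mm. Origin on the hinge axis: at x = 100, y = -46, z = 110 mm in the box frame, at the height of the lid's underside while shut; axes as the box's while shut. It lies towards -x, front edge at x = -216 mm. On top is a steel bar handle: round, 12 mm diameter, 90 mm long along y, a leg at each end, centre line 34 mm above the upper face, at x = -175 mm.
- bar_mid (a point): middle of the bar handle's centre line, where to grip it: x = -75, y = -46, z = 156 mm in the box frame while shut.
- sanding_block: plain cork sanding block, 70 x 42 x 26 mm, loose on the bench; leave alone. Origin at the centre of its underside.
- jar: closed jar, 68 mm diameter, 85 mm high, loose on the bench; leave alone. Origin at the centre of its underside.
- bowl: dark wooden bowl, 110 mm diameter at the rim, 55 mm high, loose on the bench; leave alone. Origin at the centre of its underside.
- brush: lacquer brush lying on the bench; leave alone. Its origin is on its long axis.
- pad (a joint): travel in m of the 5 mm thick rubber seat pad in the recess: it starts at 0, standing 5 mm above the recess floor, so that the cartridge stops 5 mm proud. Pushing the cartridge down with 7 N or more drives it to 0.005, on the floor, where it stays and the block is flush; there the stop is firm. Push with 10 to 20 N.
Things that resemble listed ones, but are neither listed nor needed, are in the scene too. Several things have the shape of the cartridge; the one meant has the colours described above.

How it is judged:
By the outcome, as a careful person would: the job done as asked, in the order asked, and still so for the second after the job is handed in, while the arm keeps its last pose, push and grip.
It also fails if it takes over 48 s, if anything falls off the work surface, if the arm or the gripper's body presses on something with over 40 N, if the wrist force passes 120 N, or if a joint passes its speed limit or range.

## Working session

There is one attempt and no reset: what is moved stays moved. The work goes in short steps, Python scripts to look and compute and a shell command to move; the robot and the scene stay as the last step left them, time stands still between calls to the robot, and variables do not carry over. Pictures are saved under pics/ and viewed, at most 10 in all, crops included, and the job is handed in when it is done.

```bash
ls; mkdir -p pics; python3 - <<'E'
from rig import r,cams
import cv2
for n in("scene","top"):
    f=cams.grab_frame(n); cv2.imwrite(f"pics/{n}0.png",f["image"][:,:,::-1]); print(n,f["fx"],f["fy"],f["cx"],f["cy"],f["position"],f["orientation"])
print(r.sense(),r.finger_overhang)
E
```

```text
pics
scene 361.2741330161054 361.2741330161054 317.6296049735693 197.99705408749867 [1300.35889303  317.03356272  799.93873635] [-2.22245759e+00 -2.86978519e-04  1.97534036e+00]
top 388.42341646740306 388.42341646740306 317.08573125693096 202.92613329791746 [ 403.53205691  -38.03613396 1120.10775769] [-3.03148557e+00 -1.83235765e-05 -1.57106995e+00]
{'clock': 0.1, 'qpos': array([-1.25239955e+00,  3.53603598e-01,  1.63405760e+00, -3.31663429e-06,
        1.15518150e+00, -2.35697716e-03]), 'qvel': array([-0.0013448 , -0.00020095, -0.00179327, -0.00184034,  0.00036693,
        0.0017829 ]), 'joint_efforts': array([ 5.71543314e-04, -6.06360912e+01, -3.42818785e+01,  1.61126304e-04,
        3.88795059e-03,  1.77389035e-05]), 'eef_pos': array([ 196.9513385 , -592.73795955,  249.62222581]), 'tcp_rot': array([-3.14034261e+00,  8.62895420e-08,  3.20755099e-01]), 'contact_force': array([ 1.48924168, -0.27614405, -0.0362385 ]), 'wrist_torque': array([ 0.00606194,  0.03963067, -0.06088409]), 'grasp_force': 0.0, 'opening': 0.9982585221877791} 19.0
```

View pics/scene0.png

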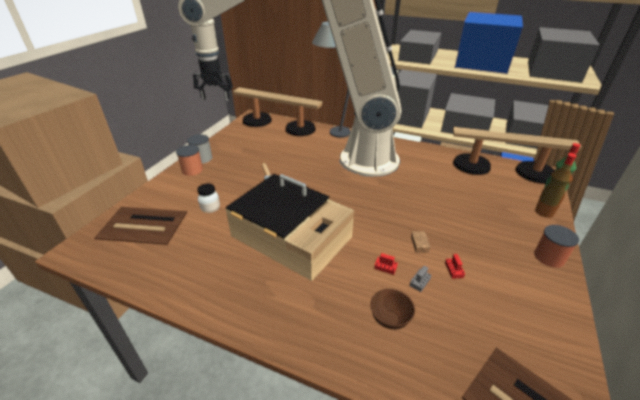

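View pics/top0.png

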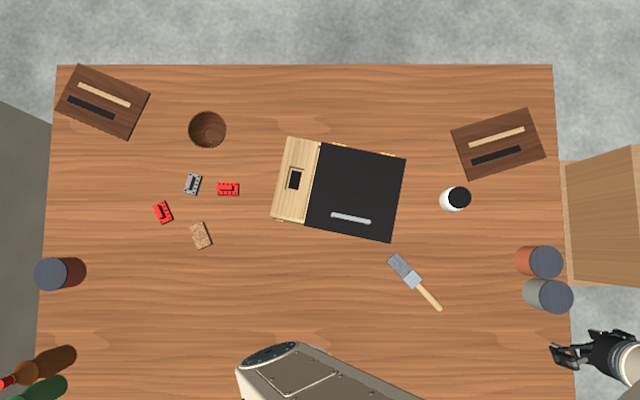

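In the top view, the grey cartridge is at (193,184). The possible mix-ups are the red cartridges at (228,189) and (163,212) and the cork block at (201,235). The recess is at (295,179), the lid bar at (350,218), and the bowl at (207,129). I choose the grey one, and will check it in a crop while measuring.

```bash
cat > h.py <<'E'
import numpy as np,cv2
from scipy.spatial.transform import Rotation as R
from rig import r,cams
def plane(f,px,z):
    px=np.atleast_2d(px).astype(float)
    d=np.c_[(px[:,0]-f["cx"])/f["fx"],(px[:,1]-f["cy"])/f["fy"],np.ones(len(px))]@R.from_euler("xyz",f["orientation"]).as_matrix().T
    p=np.array(f["position"]); return p+d*((z-p[2])/d[:,2])[:,None]
def proj(f,P):
    c=(np.atleast_2d(P)-f["position"])@R.from_euler("xyz",f["orientation"]).as_matrix()
    return np.c_[c[:,0]/c[:,2]*f["fx"]+f["cx"],c[:,1]/c[:,2]*f["fy"]+f["cy"]]
def blob(m,near=None):
    cs,_=cv2.findContours(m.astype(np.uint8),cv2.RETR_EXTERNAL,cv2.CHAIN_APPROX_NONE)
    return max(cs,key=cv2.contourArea)
def rect(c):
    return cv2.boxPoints(cv2.minAreaRect(c))
def win(m,x0,x1,y0,y1):
    o=np.zeros_like(m); o[y0:y1,x0:x1]=m[y0:y1,x0:x1]; return o
E
python3 - <<'E'
from h import *
f=cams.grab_frame("top"); im=f["image"]; hsv=cv2.cvtColor(im,cv2.COLOR_RGB2HSV); S,V=hsv[...,1].astype(int),hsv[...,2].astype(int)
def show(n,c,z):
    b=rect(c); P=plane(f,b,z); print(n,b.round(1).tolist(),P[:,:2].round(1).tolist(),P.mean(0).round(1))
    e=[(P[i]-P[i-1])[:2] for i in range(2)]; print([(np.linalg.norm(v).round(1),np.degrees(np.arctan2(v[1],v[0])).round(1)) for v in e])
show("cart",blob(win(S<70,175,210,165,205)),20)
show("lid",blob(win(V<70,300,420,130,255)),122)
show("recess",blob(win(V<70,282,306,160,196)),110)
show("bar",blob(win((V>130)&(S<50),320,385,200,235)),162)
g=im[120:260,150:420]; cv2.imwrite("pics/crop1.png",cv2.resize(g[:,:,::-1],(783,406),interpolation=cv2.INTER_CUBIC))
E
```

```text
cart [[182.1999969482422, 191.39999389648438], [188.89999389648438, 171.3000030517578], [202.10000610351562, 175.6999969482422], [195.39999389648438, 195.8000030517578]] [[558.4, 347.5], [616.7, 330.5], [603.9, 292.1], [545.7, 309.4]] [581.2 319.9  20. ]
[(np.float64(40.2), np.float64(71.6)), (np.float64(60.8), np.float64(-16.3))]
lid [[303.70001220703125, 225.39999389648438], [320.79998779296875, 141.8000030517578], [406.5, 159.3000030517578], [389.3999938964844, 242.89999389648438]] [[455.9, -3.6], [675.8, -47.8], [628.7, -272.2], [411.0, -222.9]] [ 542.8 -136.6  122. ]
[(np.float64(223.8), np.float64(78.4)), (np.float64(224.3), np.float64(-11.4))]
recess [[288.1000061035156, 187.10000610351562], [291.8999938964844, 170.10000610351562], [300.8999938964844, 172.10000610351562], [297.1000061035156, 189.10000610351562]] [[557.0, 38.1], [602.5, 28.5], [597.1, 4.7], [551.7, 14.4]] [577.1  21.4 110. ]
[(np.float64(24.3), np.float64(77.3)), (np.float64(46.5), np.float64(-12.0))]
bar [[330.3999938964844, 216.10000610351562], [331.29998779296875, 211.5], [370.5, 219.3000030517578], [369.6000061035156, 223.89999389648438]] [[476.7, -71.0], [488.2, -73.3], [468.7, -170.1], [457.3, -167.7]] [ 472.7 -120.5  162. ]
[(np.float64(98.6), np.float64(78.6)), (np.float64(11.7), np.float64(-11.5))]
```

View pics/crop1.png

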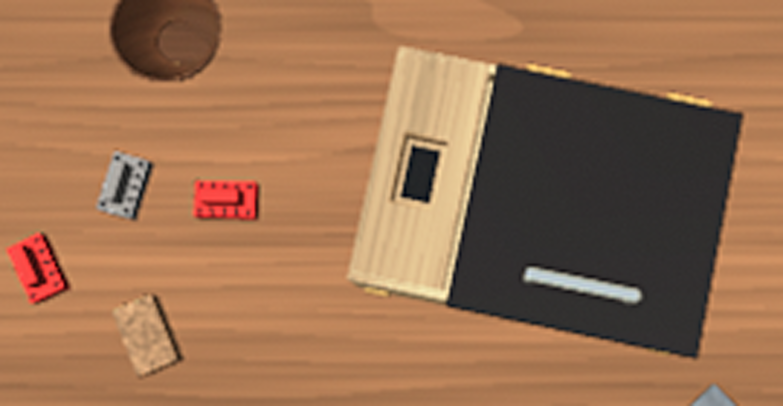

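The crop confirms the grey cartridge: x-axis yaw about -16°, at (581,320), with no other grey one near it. The box yaw is about -11.6° and the recess about (578,22). Next I work out the approach.

```bash
cat >> h.py <<'E'
def to(x,y,z,yaw,pitch=0.0):
    "shift (m) and turn (rad) in tool axes from measured pose to a pose"
    s=r.sense(); A=R.from_euler("xyz",s["tcp_rot"]); B=R.from_euler("xyz",[np.pi,pitch,np.radians(yaw)])
    d=A.inv().apply(np.array([x,y,z])-s["eef_pos"])/1000
    print("shift",d.round(4),"turn",(A.inv()*B).as_rotvec().round(4),"F",s["contact_force"].round(1),"t",s["clock"])
E
python3 -c "
from h import *
to(581,320,220,-16.3)"
```

```text
shift [ 0.6523 -0.7451  0.0305] turn [-1.100e-03  3.000e-04  6.053e-01] F [-0.2 -0.  -0.1] t 0.15
```

```bash
python3 -m crank '[[0.652,-0.745,0,0,0,0.3,0.3],[0.652,-0.745,0,0,0,0.3,0.3],[0.652,-0.745,0,0,0,0.3,0.3],[0.652,-0.745,0,0,0,0.3,0.3],[0.652,-0.745,0,0,0,0.3,0.3]]' 60; python3 -c "
from h import *
to(581,320,220,-16.3)"
```

```text
clock: 0.65
eef_pos: [294.2, -360.8, 250.1]
tcp_rot: [-3.141, -0.0, 0.02]
contact_force: [1.0, 0.3, 0.2]
opening: 0.701
grasp_force: 0.0
shift [ 0.3004 -0.6749  0.0303] turn [-1.000e-04 -1.000e-04  3.047e-01] F [1.  0.3 0.2] t 0.65
```

```bash
python3 -m crank '[[0.266,-0.39,0,0,0,0.22,0.3],[0.266,-0.39,0,0,0,0.22,0.3],[0.266,-0.39,0,0,0,0.22,0.3],[0.266,-0.39,0,0,0,0.22,0.3],[0.266,-0.39,0,0,0,0.22,0.3]]'; python3 -m crank '[[0.13,-0.19,0,0,0,0,0.3],[0.13,-0.19,0,0,0,0,0.3],[0.13,-0.19,0,0,0,0,0.3],[0.13,-0.19,0,0,0,0,0.3],[0.13,-0.19,0,0,0,0,0.3]]';  python3 - <<'E'
from h import *
f=cams.grab_frame("wrist"); cv2.imwrite("pics/w1.png",f["image"][:,:,::-1]); print(f["position"],f["orientation"],f["fx"])
print(proj(f,[[578,22,110],[581,320,20]]))
to(581,320,220,-16.3)
E
```

```text
clock: 1.15
eef_pos: [427.6, -157.1, 250.4]
tcp_rot: [3.141, -0.0, -0.199]
contact_force: [0.1, -0.3, 0.4]
opening: 0.705
grasp_force: 0.0
clock: 1.65
eef_pos: [594.1, 4.3, 250.0]
tcp_rot: [-3.141, -0.001, -0.198]
contact_force: [0.6, -1.0, 0.4]
opening: 0.696
grasp_force: 0.0
[662.26477904  -9.37635398 374.56186892] [ 2.86424067e+00  7.39611004e-04 -1.76853700e+00] 304.0848206457672
[[303.00147269 208.84878587]
 [ 73.32940443 228.04467388]]
shift [-0.0766 -0.3046  0.0306] turn [-0.0024 -0.0021  0.0874] F [1.6 1.7 0.5] t 1.7
```

View pics/w1.png

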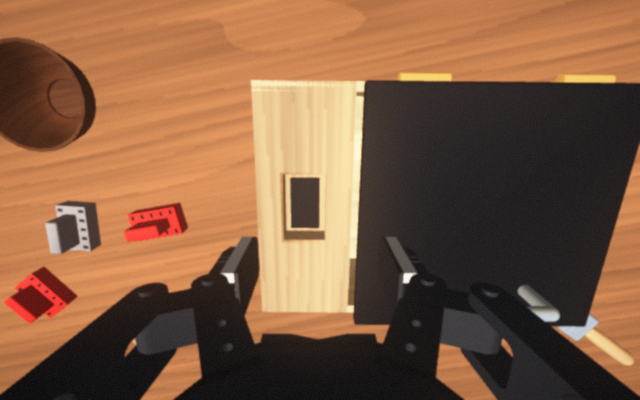

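Wrist view: the recess mouth spans about (284..325, 173..240). The deck's left edge is near x=252–262, and the grey cartridge is at about (78,227). I refine both from this view.

```bash
python3 - <<'E'
from h import *
f=cams.grab_frame("wrist"); im=f["image"]; g=cv2.cvtColor(im,cv2.COLOR_RGB2GRAY)
print("row206",list(zip(range(276,334),g[200:212,276:334].mean(0).astype(int))))
print("col305",list(zip(range(164,250),g[164:250,298:312].mean(1).astype(int))))
for n,p in dict(rec=[[285,173],[324,173],[325,240],[283,240]]).items():
    P=plane(f,p,110); print(P[:,:2].round(1).tolist(),P.mean(0))
hsv=cv2.cvtColor(im,cv2.COLOR_RGB2HSV)
m=win((hsv[...,2]<60),340,640,60,330).astype(np.uint8)
m[325:]=0
# deck long edge left
L=plane(f,[[252.5,90],[262.5,305]],110); v=(L[0]-L[1])[:2]; print("yaw deck edge",np.degrees(np.arctan2(v[1],v[0])))
cv2.imwrite("pics/w2.png",cv2.resize(im[160:260,30:350,::-1],(800,250),interpolation=cv2.INTER_CUBIC))
E
```

```text
row206 [(276, np.int64(199)), (277, np.int64(197)), (278, np.int64(200)), (279, np.int64(203)), (280, np.int64(209)), (281, np.int64(211)), (282, np.int64(209)), (283, np.int64(194)), (284, np.int64(165)), (285, np.int64(142)), (286, np.int64(109)), (287, np.int64(102)), (288, np.int64(146)), (289, np.int64(196)), (290, np.int64(210)), (291, np.int64(212)), (292, np.int64(196)), (293, np.int64(140)), (294, np.int64(77)), (295, np.int64(59)), (296, np.int64(58)), (297, np.int64(58)), (298, np.int64(58)), (299, np.int64(58)), (300, np.int64(57)), (301, np.int64(59)), (302, np.int64(59)), (303, np.int64(58)), (304, np.int64(59)), (305, np.int64(59)), (306, np.int64(59)), (307, np.int64(58)), (308, np.int64(59)), (309, np.int64(58)), (310, np.int64(59)), (311, np.int64(59)), (312, np.int64(58)), (313, np.int64(59)), (314, np.int64(59)), (315, np.int64(59)), (316, np.int64(59)), (317, np.int64(58)), (318, np.int64(58)), (319, np.int64(59)), (320, np.int64(64)), (321, np.int64(97)), (322, np.int64(164)), (323, np.int64(211)), (324, np.int64(221)), (325, np.int64(221)), (326, np.int64(220))
[... 1435 characters left out ...]
7)), (224, np.int64(57)), (225, np.int64(59)), (226, np.int64(58)), (227, np.int64(57)), (228, np.int64(61)), (229, np.int64(103)), (230, np.int64(179)), (231, np.int64(199)), (232, np.int64(164)), (233, np.int64(116)), (234, np.int64(96)), (235, np.int64(94)), (236, np.int64(93)), (237, np.int64(93)), (238, np.int64(92)), (239, np.int64(93)), (240, np.int64(97)), (241, np.int64(125)), (242, np.int64(171)), (243, np.int64(194)), (244, np.int64(203)), (245, np.int64(210)), (246, np.int64(212)), (247, np.int64(212)), (248, np.int64(212)), (249, np.int64(213))]
[[616.4, 32.8], [609.7, -1.1], [546.2, 10.3], [554.0, 49.2]] [581.58505825  22.77724437 110.        ]
yaw deck edge -11.858802520157374
```

View pics/w2.png

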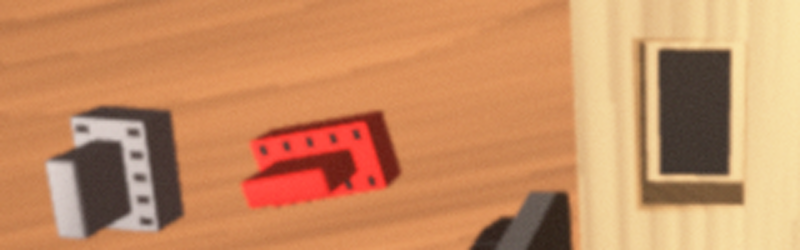

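The crop shows the grey cartridge's fin leaning left by perspective, with the recess mouth at crop x 640–745. I move over the cartridge.

```bash
python3 -m crank '[[-0.077,-0.305,0.07,0,0,0.087,0.3],[-0.077,-0.305,0.07,0,0,0.087,0.3],[-0.077,-0.305,0.07,0,0,0.087,0.3],[-0.077,-0.305,0.07,0,0,0.087,0.3],[-0.077,-0.305,0.07,0,0,0.087,0.3]]'; python3 -m crank '[[0,-0.083,0.02,0,0,0,0.3],[0,-0.083,0.02,0,0,0,0.3],[0,-0.083,0.02,0,0,0,0.3]]';  python3 - <<'E'
from h import *
f=cams.grab_frame("wrist"); cv2.imwrite("pics/w3.png",f["image"][:,:,::-1]); im=f["image"]
print(proj(f,[[581,320,50],[581,320,20]]))
hsv=cv2.cvtColor(im,cv2.COLOR_RGB2HSV); 
to(581,320,150,-16.3)
E
```

```text
clock: 2.25
eef_pos: [579.5, 246.0, 195.5]
tcp_rot: [3.141, 0.0, -0.287]
contact_force: [0.8, 0.5, 1.3]
opening: 0.697
grasp_force: 0.0
clock: 2.55
eef_pos: [603.3, 327.7, 174.3]
tcp_rot: [3.141, 0.001, -0.283]
contact_force: [0.1, -0.2, -0.0]
opening: 0.701
grasp_force: 0.0
[[334.13577384 214.48874537]
 [332.57123236 203.95080531]]
shift [-0.0196  0.0114  0.0248] turn [0.0014 0.0013 0.0004] F [ 0.  -0.5  0.4] t 2.6
```

View pics/w3.png

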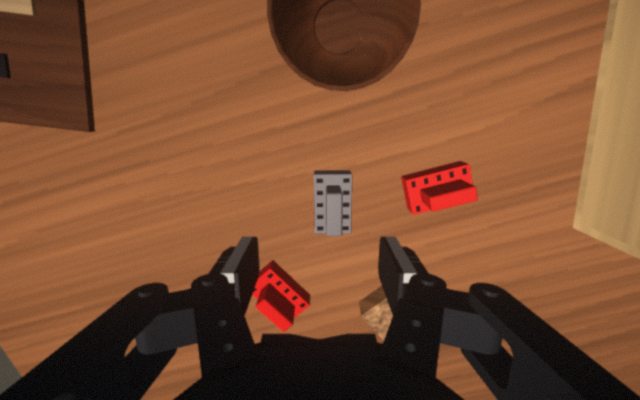

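The fin's top face is at (327–341, 193–235), centred about (334,214). That matches the prediction, and the yaw is aligned. I descend with the fingers around the fin.

```bash
python3 -m crank '[[-0.02,0.0115,0.025,0,0,0,0.3],[-0.02,0.0115,0.06,0,0,0,0.3],[-0.02,0.0115,0.1,0,0,0,0.3],[-0.02,0.0115,0.132,0,0,0,0.3],[-0.02,0.0115,0.132,0,0,0,0.3]]'; python3 -c "
from h import *
to(581,320,42,-16.3)"
```

```text
clock: 3.1
eef_pos: [578.2, 315.9, 40.2]
tcp_rot: [3.136, 0.006, -0.287]
contact_force: [0.2, -0.5, 0.6]
opening: 0.7
grasp_force: 0.0
shift [ 0.0016 -0.0047 -0.0019] turn [ 0.0061  0.0057 -0.003 ] F [ 0.2 -0.5  0.6] t 3.1
```

```bash
python3 -m crank '[[0.0015,-0.0045,-0.001,0.006,0.006,0,0.3],[0.0015,-0.0045,-0.001,0.006,0.006,0,0.3],[0.0015,-0.0045,-0.001,0.006,0.006,0,0.3]]';python3 -c "
from h import *
to(581,320,42,-16.3)"; python3 -m crank '[[0,0,0,0,0,0,0.95],[0,0,0,0,0,0,0.95],[0,0,0,0,0,0,0.95],[0,0,0,0,0,0,0.95],[0,0,0,0,0,0,0.95]]' 70; python3 -m crank '[[0,0,0,0,0,0,0.95],[0,0,0,0,0,0,0.95]]' 70;  python3 -c "
from h import *
to(581,320,42,-16.3)"
```

```text
clock: 3.4
eef_pos: [585.4, 323.8, 47.4]
tcp_rot: [-3.133, -0.009, -0.286]
contact_force: [-0.3, -0.7, -0.6]
opening: 0.698
grasp_force: 0.0
shift [-0.0032  0.005   0.0054] turn [-0.0085 -0.0085 -0.0019] F [-0.3 -0.7 -0.6] t 3.4
clock: 3.9
eef_pos: [584.0, 323.4, 45.2]
tcp_rot: [-3.136, -0.006, -0.286]
contact_force: [-0.9, -0.6, 4.6]
opening: 0.148
grasp_force: 71.7
clock: 4.1
eef_pos: [584.0, 323.3, 45.2]
tcp_rot: [-3.136, -0.006, -0.286]
contact_force: [-0.7, -1.4, 4.6]
opening: 0.147
grasp_force: 71.9
shift [-0.0019  0.0041  0.0032] turn [-0.0059 -0.0059 -0.0017] F [-0.7 -1.4  4.6] t 4.1
```

```bash
python3 -m crank '[[0,0,-0.03,0,0,0,0.95],[0,0,-0.08,0,0,0,0.95],[0,0,-0.13,0,0,0,0.95],[0,0,-0.15,0,0,0,0.95],[0,0,-0.15,0,0,0,0.95]]'; python3 -c "
from h import *
to(579.5,22,195,-11.8)"
```

```text
clock: 4.6
eef_pos: [584.7, 323.9, 198.8]
tcp_rot: [-3.131, -0.011, -0.286]
contact_force: [-0.5, -0.2, -0.6]
opening: 0.148
grasp_force: 71.0
shift [0.0802 0.2911 0.0015] turn [-0.0104 -0.0109 -0.0803] F [-0.5 -0.2 -0.6] t 4.6
```

```bash
python3 -m crank '[[0.01,0.03,0,0,0,-0.08,0.95],[0.024,0.08,0,0,0,-0.08,0.95],[0.035,0.13,0,0,0,-0.08,0.95],[0.047,0.17,0,0,0,-0.08,0.95],[0.058,0.21,0,0,0,-0.08,0.95]]'; python3 -m crank '[[0.012,0.045,0,0,0,0,0.95],[0.022,0.078,0,0,0,0,0.95],[0.022,0.08,0,0,0,0,0.95],[0.022,0.08,0,0,0,0,0.95],[0.022,0.08,0,0,0,0,0.95]]';python3 -m crank '[[0,0,0,0,0,0,0.95],[0,0,0,0,0,0,0.95]]'; python3 - <<'E'
from h import *
f=cams.grab_frame("wrist"); im=f["image"]; cv2.imwrite("pics/w4.png",im[:,:,::-1])
to(579.5,22,175,-11.8)
E
```

```text
clock: 5.1
eef_pos: [577.8, 102.9, 191.9]
tcp_rot: [-3.137, -0.004, -0.206]
contact_force: [0.5, -0.6, -1.0]
opening: 0.147
grasp_force: 71.0
clock: 5.6
eef_pos: [583.8, 22.9, 192.7]
tcp_rot: [-3.136, -0.005, -0.206]
contact_force: [-0.4, 0.8, -0.8]
opening: 0.15
grasp_force: 70.8
clock: 5.8
eef_pos: [584.3, 23.2, 193.5]
tcp_rot: [-3.136, -0.006, -0.205]
contact_force: [0.5, 1.2, -1.7]
opening: 0.15
grasp_force: 70.8
shift [-0.0046  0.0021  0.0186] turn [-0.0055 -0.0063  0.0011] F [-0.8 -0.7 -2.3] t 5.85
```

View pics/w4.png

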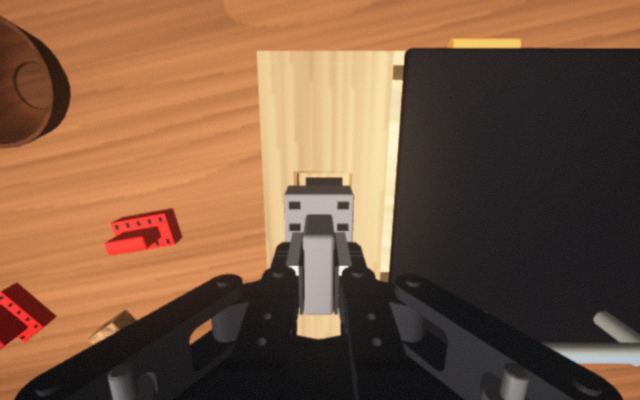

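The cartridge is held straight. Its block's far edge runs (285–354, 186), and the recess's far mouth edge is at about row 171, columns 294–352. I compare the two from this one view.

```bash
python3 - <<'E'
from h import *
f=cams.grab_frame("wrist"); im=f["image"]; g=cv2.cvtColor(im,cv2.COLOR_RGB2GRAY).astype(int)
print("rec row 180",list(zip(range(286,362),g[176:181,286:362].mean(0).astype(int))))
print("rec col",list(zip(range(162,194),g[162:194,310:340].mean(1).astype(int))))
print("blk row 192",list(zip(list(range(278,294))+list(range(346,362)),np.r_[g[190:198,278:294].mean(0),g[190:198,346:362].mean(0)].astype(int))))
R0=R.from_euler("z",-11.8,degrees=True).as_matrix()
def ctr(a,b,z,h):
    P=plane(f,[a,b],z); v=P[1]-P[0]; print("width",np.linalg.norm(v),"yaw",np.degrees(np.arctan2(v[1],v[0]))+90); return P.mean(0)-R0@[h,0,0]
c=ctr([285,186],[354,186],168.5,30); q=ctr([294,171.5],[352,171.5],110,33.5); print(c,q,R0.T@(q-c))
s=r.sense();print(s["eef_pos"],s["tcp_rot"])
E
```

```text
rec row 180 [(286, np.int64(198)), (287, np.int64(202)), (288, np.int64(204)), (289, np.int64(209)), (290, np.int64(210)), (291, np.int64(210)), (292, np.int64(204)), (293, np.int64(190)), (294, np.int64(167)), (295, np.int64(159)), (296, np.int64(135)), (297, np.int64(105)), (298, np.int64(128)), (299, np.int64(179)), (300, np.int64(202)), (301, np.int64(208)), (302, np.int64(211)), (303, np.int64(211)), (304, np.int64(201)), (305, np.int64(162)), (306, np.int64(118)), (307, np.int64(104)), (308, np.int64(99)), (309, np.int64(100)), (310, np.int64(102)), (311, np.int64(102)), (312, np.int64(106)), (313, np.int64(106)), (314, np.int64(107)), (315, np.int64(106)), (316, np.int64(106)), (317, np.int64(103)), (318, np.int64(105)), (319, np.int64(103)), (320, np.int64(105)), (321, np.int64(107)), (322, np.int64(108)), (323, np.int64(110)), (324, np.int64(109)), (325, np.int64(108)), (326, np.int64(106)), (327, np.int64(104)), (328, np.int64(104)), (329, np.int64(104)), (330, np.int64(105)), (331, np.int64(105)), (332, np.int64(106)), (333, np.int64(107)), (334, np.int64(110)), (335, np.i
[... 1597 characters left out ...]
8)), (292, np.int64(118)), (293, np.int64(118)), (346, np.int64(119)), (347, np.int64(119)), (348, np.int64(120)), (349, np.int64(119)), (350, np.int64(121)), (351, np.int64(133)), (352, np.int64(153)), (353, np.int64(177)), (354, np.int64(198)), (355, np.int64(209)), (356, np.int64(212)), (357, np.int64(212)), (358, np.int64(213)), (359, np.int64(215)), (360, np.int64(215)), (361, np.int64(217))]
width 35.065597233253435 yaw -11.662846653719242
width 40.428095029451356 yaw -11.679131306576252
[585.88042319  22.44849363 168.5       ] [577.98077538  21.70833306 110.        ] [ -7.5813477   -2.33996583 -58.5       ]
[584.3653465   22.9349735  193.72797135] [-3.13601732 -0.00645418 -0.20503655]
```

```bash
python3 - <<'E'
from h import *
f=cams.grab_frame("wrist")
R0=R.from_euler("z",-11.8,degrees=True).as_matrix()
def ctr(a,b,z,h):
    P=plane(f,[a,b],z); v=P[1]-P[0]; print("width",np.linalg.norm(v)); return P.mean(0)-R0@[h,0,0]
c=ctr([285.2,193.5],[352.7,193.5],168.5,30);d=ctr([285.2,184.5],[352.7,184.5],148.5,30); q=ctr([293.7,171],[352,171],110,32.7); print(c,d,q,R0.T@(q-c),R0.T@(q-d))
E
```

```text
width 34.5589140735085
width 38.84249053137506
width 40.63577519049636
[582.08123343  23.3610445  168.5       ] [581.98818251  23.45520114 148.5       ] [579.15916618  21.4096528  110.        ] [ -2.46126444  -2.50770491 -58.5       ] [ -2.35092527  -2.58084324 -38.5       ]
```

```bash
python3 -m crank '[[-0.0024,0.0025,0.015,0,0,0,0.95],[-0.0024,0.0025,0.032,0,0,0,0.95],[-0.0024,0.0025,0.032,0,0,0,0.95],[-0.0024,0.0025,0.032,0,0,0,0.95],[-0.0024,0.0025,0.032,0,0,0,0.95]]'; python3 - <<'E'
from h import *
f=cams.grab_frame("wrist"); im=f["image"]; cv2.imwrite("pics/w5.png",cv2.resize(im[150:270,250:390,::-1],(700,600),interpolation=cv2.INTER_CUBIC))
s=r.sense();print(s["eef_pos"],s["tcp_rot"],s["contact_force"])
E
```

```text
clock: 6.45
eef_pos: [582.4, 20.4, 162.6]
tcp_rot: [-3.136, -0.008, -0.206]
contact_force: [0.9, 0.6, -1.0]
opening: 0.151
grasp_force: 71.0
[582.41789341  20.37511312 162.69479359] [-3.13572022 -0.00791998 -0.20615507] [-0.06173047 -0.2544995  -0.95413393]
```

View pics/w5.png

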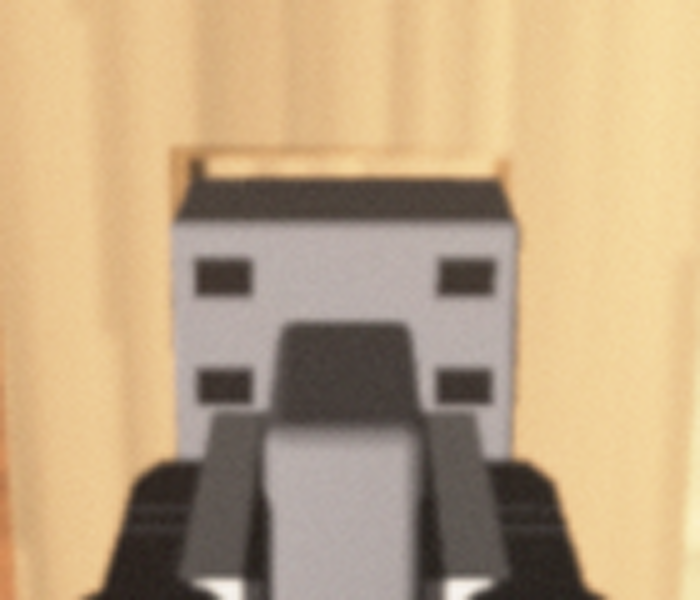

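The crop shows the block's bottom front edge at crop (189–502, 180) and the recess's far mouth edge at (168–513, 147). They are nearly concentric.

```bash
python3 - <<'E'
from h import *
f=cams.grab_frame("wrist")
R0=R.from_euler("z",-11.8,degrees=True).as_matrix()
def ctr(a,b,z,h):
    P=plane(f,[a,b],z); v=P[1]-P[0]; print("width",np.linalg.norm(v)); return P.mean(0)-R0@[h,0,0]
d=ctr([287.8,186],[350.4,186],117.5,30);c=ctr([285,194.2],[353.2,194.2],137.5,30); q=ctr([283.8,179.4],[352.6,179.4],110,33.5); print(c,d,q,R0.T@(q-c),R0.T@(q-d))
E
```

```text
width 36.07177958885373
width 34.93977774898765
width 41.147477238806275
[579.77449589  20.79047961 137.5       ] [579.20244095  20.97889315 117.5       ] [578.06221223  21.79704933 110.        ] [ -1.88193817   0.63514303 -27.5       ] [-1.28344242  0.56769413 -7.5       ]
```

```bash
python3 -m crank '[[-0.0008,-0.0006,0.004,0,0,0,0.95],[-0.0008,-0.0006,0.008,0,0,0,0.95],[-0.0008,-0.0006,0.012,0,0,0,0.95],[-0.0008,-0.0006,0.016,0,0,0,0.95],[-0.0008,-0.0006,0.016,0,0,0,0.95]]'; python3 -c "
from h import *
to(579,21.5,130,-11.8)"
```

```text
clock: 7.05
eef_pos: [580.7, 21.1, 144.9]
tcp_rot: [-3.136, -0.005, -0.206]
contact_force: [-0.0, 0.2, -1.3]
opening: 0.144
grasp_force: 71.0
shift [-0.0019  0.      0.0149] turn [-0.0052 -0.0052 -0.0003] F [-0.   0.2 -1.3] t 7.05
```

Already 10 mm inside without contact. Continue down.

```bash
python3 -m crank '[[0,0,0.004,0,0,0,0.95],[0,0,0.008,0,0,0,0.95],[0,0,0.01,0,0,0,0.95],[0,0,0.01,0,0,0,0.95]]';python3 -m crank '[[0,0,0.002,0,0,0,0.95],[0,0,0.003,0,0,0,0.95],[0,0,0.0045,0,0,0,0.95],[0,0,0.0045,0,0,0,0.95]]'
```

```text
clock: 7.45
eef_pos: [581.4, 21.2, 135.7]
tcp_rot: [-3.136, -0.007, -0.206]
contact_force: [0.4, -0.7, -1.5]
opening: 0.146
grasp_force: 71.1
clock: 7.85
eef_pos: [581.9, 21.2, 134.9]
tcp_rot: [-3.136, -0.008, -0.206]
contact_force: [-11.9, -0.7, 37.9]
opening: 0.146
grasp_force: 76.8
```

```bash
python3 -m crank '[[0,0,-0.003,0,0,0,0.95],[0,0,-0.003,0,0,0,0.95]]'; python3 - <<'E'
from h import *
f=cams.grab_frame("wrist"); im=f["image"]; a=cv2.resize(im[150:270,250:390,::-1],(420,360),interpolation=cv2.INTER_CUBIC)
g=cams.grab_frame("scene"); b=cv2.resize(g["image"][195:265,290:360,::-1],(360,360),interpolation=cv2.INTER_CUBIC)
cv2.imwrite("pics/w6.png",np.hstack([a,b]))
E
```

```text
clock: 8.05
eef_pos: [581.8, 21.2, 135.1]
tcp_rot: [-3.136, -0.008, -0.206]
contact_force: [-3.8, -0.0, 15.2]
opening: 0.142
grasp_force: 73.3
```

View pics/w6.png

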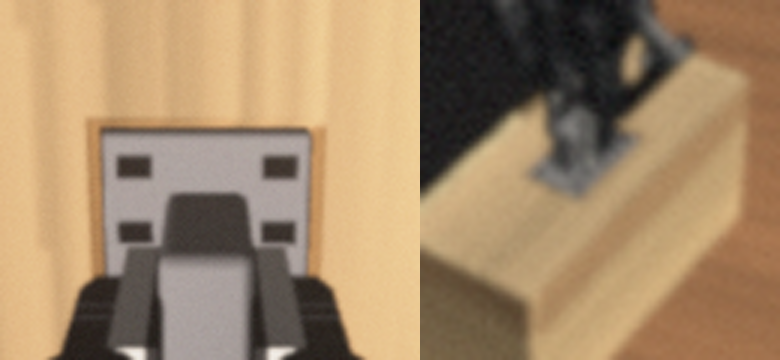

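The wrist crop shows the block inside the mouth with the chamfer visible all round, but whether it is 5 mm proud is unclear. I check using the hole spacing and top-face width on planes at both heights.

```bash
python3 - <<'E'
from h import *
f=cams.grab_frame("wrist"); im=f["image"]; g=cv2.cvtColor(im,cv2.COLOR_RGB2GRAY).astype(float)
print(f["position"])
def holes(g,r0,r1,c0,c1,th):
    m=(g[r0:r1,c0:c1]<th).astype(np.uint8); n,l,s,c=cv2.connectedComponentsWithStats(m); return [(s[i,4],(c[i]+[c0,r0]).round(2).tolist()) for i in range(1,n) if 20<s[i,4]<200]
H=holes(g,197,236,285,352,95);print(H)
P5=cv2.imread("pics/w5.png"); g5=cv2.cvtColor(cv2.resize(P5,(140,120),interpolation=cv2.INTER_AREA),cv2.COLOR_BGR2GRAY).astype(float)
H5=holes(g5,47,86,35,102,95);print(H5)
print("col",list(zip(range(184,204),g[184:204,300:340].mean(1).astype(int))))
print("row",list(zip(range(274,292),g[196:204,274:292].mean(0).astype(int))),list(zip(range(348,364),g[196:204,348:364].mean(0).astype(int))))
E
```

```text
[648.86576444   6.49165264 260.09679584]
[(np.int32(75), [294.0, 205.08]), (np.int32(72), [342.99, 205.12]), (np.int32(71), [294.58, 227.03]), (np.int32(74), [342.07, 227.04])]
[(np.int32(74), [44.07, 55.04]), (np.int32(71), [92.72, 55.0]), (np.int32(69), [44.57, 76.96]), (np.int32(68), [92.37, 77.0])]
col [(184, np.int64(186)), (185, np.int64(186)), (186, np.int64(186)), (187, np.int64(186)), (188, np.int64(184)), (189, np.int64(176)), (190, np.int64(173)), (191, np.int64(165)), (192, np.int64(125)), (193, np.int64(91)), (194, np.int64(110)), (195, np.int64(142)), (196, np.int64(161)), (197, np.int64(167)), (198, np.int64(167)), (199, np.int64(167)), (200, np.int64(166)), (201, np.int64(165)), (202, np.int64(161)), (203, np.int64(159))]
row [(274, np.int64(194)), (275, np.int64(195)), (276, np.int64(195)), (277, np.int64(193)), (278, np.int64(181)), (279, np.int64(154)), (280, np.int64(147)), (281, np.int64(151)), (282, np.int64(143)), (283, np.int64(129)), (284, np.int64(138)), (285, np.int64(159)), (286, np.int64(166)), (287, np.int64(164)), (288, np.int64(159)), (289, np.int64(145)), (290, np.int64(139)), (291, np.int64(137))] [(348, np.int64(145)), (349, np.int64(156)), (350, np.int64(164)), (351, np.int64(164)), (352, np.int64(152)), (353, np.int64(134)), (354, np.int64(144)), (355, np.int64(157)), (356, np.int64(158)), (357, np.int64(160)), (358, np.int64(172)), (359, np.int64(189)), (360, np.int64(194)), (361, np.int64(195)), (362, np.int64(194)), (363, np.int64(195))]
```

The hole pattern is unmoved relative to the camera, so there was no slip. The block top is at TCP − 25.2 ≈ 110 mm, the deck height, and it stopped firmly at 38 N, so the cartridge is home. (The pressed pad top is at z=90, so the home TCP is 135.2.) I release it, rise, and check.

```bash
python3 -m crank '[[0,0,-0.001,0,0,0,0.65],[0,0,-0.001,0,0,0,0.65],[0,0,-0.001,0,0,0,0.65],[0,0,-0.001,0,0,0,0.65]]'; python3 -m crank '[[0,0,-0.02,0,0,0,0.65],[0,0,-0.06,0,0,0,0.65],[0,0,-0.1,0,0,0,0.65],[0,0,-0.11,0,0,0,0.65],[0,0,-0.11,0,0,0,0.65]]';  python3 - <<'E'
from h import *
f=cams.grab_frame("wrist"); im=f["image"]; a=cv2.resize(im[100:300,180:640,::-1],(800,348),interpolation=cv2.INTER_CUBIC); cv2.imwrite("pics/w7.png",a)
np.savez("w7.npz",im=im,**{k:f[k] for k in f if k!="image"})
# predicted bar_mid px from box est
R0=R.from_euler("z",-11.8,degrees=True).as_matrix(); b=np.array([579,21.6,0])-R0@[0,117,0]; bar=b+R0@[-75,-46,156]; print(b,bar,proj(f,bar),proj(f,[[579,21.6,110]]))
to(bar[0],bar[1],240,-11.8-90)
E
```

```text
clock: 8.6
eef_pos: [581.1, 21.1, 134.8]
tcp_rot: [-3.136, -0.006, -0.206]
contact_force: [-0.1, -0.2, 0.0]
opening: 0.352
grasp_force: 0.0
clock: 9.1
eef_pos: [581.5, 20.7, 246.9]
tcp_rot: [-3.135, -0.01, -0.206]
contact_force: [-0.1, -0.1, -0.5]
opening: 0.352
grasp_force: 0.0
[555.07396193 -92.92748449   0.        ] [ 472.25208939 -122.61818048  156.        ] [[520.2433064  298.26854732]] [[319.02682947 193.65611122]]
shift [-0.0766  0.1625  0.0037] turn [-1.0000e-02 -1.1000e-03  1.5705e+00] F [-0.6  0.  -0. ] t 9.15
```

View pics/w7.png

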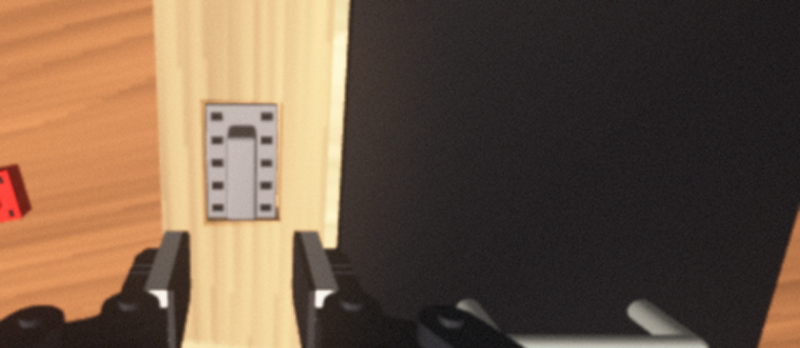

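The crop shows the cartridge seated with an even thin rim round the block (crop 205–278, 102–220), and the fin is free. The bar's far end is visible at the lower right. Now I go to the bar, turning the tool so the fingers close along box x.

```bash
python3 -m crank '[[-0.02,0.04,0,0,0,-0.14,0.4],[-0.04,0.08,0,0,0,-0.28,0.4],[-0.06,0.12,0,0,0,-0.42,0.4],[-0.076,0.161,0,0,0,-0.56,0.4],[-0.076,0.161,0,0,0,-0.7,0.4]]'; python3 -m crank '[[0,0,0,0,0,-0.14,0.3],[0,0,0,0,0,-0.28,0.3],[0,0,0,0,0,-0.42,0.3],[0,0,0,0,0,-0.56,0.3],[0,0,0,0,0,-0.7,0.3]]';python3 -m crank '[[0,0,0,0,0,-0.14,0.3],[0,0,0,0,0,-0.17,0.3],[0,0,0,0,0,-0.17,0.3],[0,0,0,0,0,-0.17,0.3],[0,0,0,0,0,-0.17,0.3]]'; python3 - <<'E'
from h import *
to(472.3,-121.5,230,78.3)
f=cams.grab_frame("wrist"); im=f["image"]; hsv=cv2.cvtColor(im,cv2.COLOR_RGB2HSV)
print(proj(f,[472.3,-121.5,156]),f["position"])
m=((hsv[...,2]>120)&(hsv[...,1]<60)).astype(np.uint8); n,l,s,c=cv2.connectedComponentsWithStats(m)
for i in range(1,n):
    if s[i,4]>150: print(s[i],c[i].round(1), rect(np.argwhere(l==i)[:,::-1].astype(np.float32)).round(1).tolist())
E
```

```text
clock: 9.65
eef_pos: [469.2, -123.9, 241.5]
tcp_rot: [-3.139, -0.004, 0.497]
contact_force: [0.2, 0.0, -0.0]
opening: 0.599
grasp_force: 0.0
clock: 10.15
eef_pos: [471.9, -121.0, 241.6]
tcp_rot: [3.14, -0.006, 1.199]
contact_force: [0.4, 0.1, 0.8]
opening: 0.7
grasp_force: 0.0
clock: 10.65
eef_pos: [472.7, -121.2, 243.1]
tcp_rot: [3.136, -0.006, 1.363]
contact_force: [0.2, 0.0, 1.5]
opening: 0.695
grasp_force: 0.0
shift [-0.0004 -0.0004  0.0131] turn [ 0.0051 -0.0056 -0.0037] F [0.2 0.  1.5] t 10.65
[[317.12150965 208.10828678]] [486.41219938 -53.62063846 367.95647073]
[378   0  80   6 435] [417.1   2.7] [[378.0, 0.0], [457.0, 0.0], [457.0, 5.0], [378.0, 5.0]]
[ 387   28  169   14 1276] [468.8  34.7] [[386.8999938964844, 39.70000076293945], [387.20001220703125, 26.799999237060547], [555.0999755859375, 30.700000762939453], [554.7999877929688, 43.599998474121094]]
[  0 113  22 117 661] [ 12.1 173.9] [[-0.0, 113.0], [21.0, 113.0], [21.0, 229.0], [0.0, 229.0]]
[ 308  136   17  139 2228] [316.2 204.3] [[308.0, 136.0], [324.0, 136.0], [324.0, 274.0], [308.0, 274.0]]
[  0 138  14  76 559] [  3.8 176.4] [[-0.0, 138.0], [13.0, 138.0], [13.0, 213.0], [0.0, 213.0]]
[220 237  32  47 590] [234.8 259.5] [[217.10000610351562, 278.5], [235.1999969482422, 231.0], [251.6999969482422, 237.3000030517578], [233.60000610351562, 284.70001220703125]]
[385 236  33  48 595] [401.6 259. ] [[384.79998779296875, 236.5], [401.20001220703125, 230.1999969482422], [419.5, 278.70001220703125], [403.1000061035156, 284.8999938964844]]
[244 275  29  49 601] [258.1 296.5] [[239.8000030517578, 319.8999938964844], [259.20001220703125, 274.6000061035156], [275.8999938964844, 281.79998779296875], [256.5, 327.1000061035156]]
```

The bar sits at wrist pixel (316,205), against a prediction of (317,208), so it is aligned. I descend and grip.

```bash
python3 -m crank '[[0,0,0.03,0,0,0,0.3],[0,0,0.06,0,0,0,0.3],[0,0,0.086,0,0,0,0.3],[0,0,0.086,0,0,0,0.3],[0,0,0.086,0,0,0,0.3]]';  python3 -c "
from h import *
to(472.3,-121.5,156,78.3)"
```

```text
clock: 11.2
eef_pos: [473.7, -121.0, 158.1]
tcp_rot: [3.136, -0.006, 1.363]
contact_force: [-0.2, 0.9, -0.1]
opening: 0.7
grasp_force: 0.0
shift [-0.0008 -0.0013  0.0021] turn [ 0.0056 -0.0056 -0.0031] F [-0.2  0.9 -0.1] t 11.2
```

```bash
python3 -m crank '[[0,-0.001,0.002,0,0,0,0.97],[0,-0.001,0.002,0,0,0,0.97],[0,-0.001,0.002,0,0,0,0.97],[0,-0.001,0.002,0,0,0,0.97],[0,-0.001,0.002,0,0,0,0.97]]' 70; python3 -m crank '[[0,0,0,0,0,0,0.97],[0,0,0,0,0,0,0.97],[0,0,0,0,0,0,0.97]]'
```

```text
clock: 11.7
eef_pos: [472.1, -120.6, 156.8]
tcp_rot: [3.136, -0.005, 1.364]
contact_force: [-5.9, 1.3, 10.5]
opening: 0.109
grasp_force: 68.3
clock: 12.0
eef_pos: [472.1, -120.6, 156.8]
tcp_rot: [3.136, -0.005, 1.364]
contact_force: [-6.7, 1.2, 10.2]
opening: 0.116
grasp_force: 68.3
```

```bash
python3 -m crank '[[0,0.0004,-0.0015,0.009,0,0,0.97],[0,0.0008,-0.003,0.017,0,0,0.97],[0,0.0012,-0.0045,0.026,0,0,0.97],[0,0.0016,-0.006,0.034,0,0,0.97],[0,0.0016,-0.006,0.034,0,0,0.97]]' 80; python3 -m crank '[[0,0.0004,-0.0015,0.009,0,0,0.97],[0,0.0008,-0.003,0.017,0,0,0.97],[0,0.001,-0.004,0.023,0,0,0.97],[0,0.001,-0.004,0.023,0,0,0.97],[0,0.001,-0.004,0.023,0,0,0.97]]'
```

```text
clock: 12.5
eef_pos: [473.3, -120.8, 161.4]
tcp_rot: [-3.111, -0.006, 1.364]
contact_force: [-6.0, 2.6, -5.0]
opening: 0.113
grasp_force: 80.1
clock: 13.0
eef_pos: [474.9, -121.1, 166.4]
tcp_rot: [-3.089, -0.006, 1.364]
contact_force: [-6.9, 2.2, -3.8]
opening: 0.113
grasp_force: 80.3
```

```bash
python3 -m crank '[[0,0.0006,-0.002,0.012,0,0,0.97],[0,0.0012,-0.004,0.024,0,0,0.97],[0,0.0018,-0.006,0.036,0,0,0.97],[0,0.0024,-0.008,0.048,0,0,0.97],[0,0.003,-0.01,0.058,0,0,0.97]]'; python3 -m crank '[[0,0,0,0,0,0,0.97],[0,0,0,0,0,0,0.97],[0,0,0,0,0,0,0.97],[0,0,0,0,0,0,0.97]]'; python3 - <<'E'
from h import *
s=r.sense(); print(s["eef_pos"],s["tcp_rot"],s["contact_force"])
for n in("top","scene"):
    f=cams.grab_frame(n); cv2.imwrite(f"pics/{n}1.png",f["image"][:,:,::-1]); im=f["image"]; hsv=cv2.cvtColor(im,cv2.COLOR_RGB2HSV); V=hsv[...,2]
    R0=R.from_euler("z",-11.7,degrees=True).as_matrix(); b=np.array([579,21.6,0])-R0@[0,117,0]
    for th in (0,.116):
        L=R.from_euler("y",th).as_matrix()
        P=np.array([b+R0@(np.array([100,-46,110])+L@[-216,y,z]) for y in(-114,114) for z in (12,0)])
        print(n,th,proj(f,P).round(1).tolist())
E
```

```text
clock: 13.5
eef_pos: [478.0, -121.8, 175.5]
tcp_rot: [-3.03, -0.006, 1.364]
contact_force: [-4.1, 3.1, -13.3]
opening: 0.112
grasp_force: 79.2
clock: 13.9
eef_pos: [478.5, -121.9, 176.8]
tcp_rot: [-3.032, -0.006, 1.364]
contact_force: [-7.4, 2.5, 0.6]
opening: 0.112
grasp_force: 80.8
[ 478.52903586 -121.91772737  176.77858753] [-3.03192508 -0.0057965   1.36372184] [-7.43745665  2.5419014   0.55402493]
top 0 [[390.7, 243.6], [389.8, 243.6], [303.4, 225.5], [303.5, 225.8]]
top 0.116 [[392.8, 242.4], [391.7, 243.0], [303.3, 223.9], [303.3, 224.7]]
scene 0 [[274.0, 172.3], [274.3, 175.3], [329.9, 195.3], [329.8, 198.4]]
scene 0.116 [[272.9, 166.5], [273.5, 169.3], [329.5, 189.3], [329.7, 192.2]]
```

```bash
python3 - <<'E'
import cv2
for n in("scene0","scene1"):
    g=cv2.imread(f"pics/{n}.png",0)
    for c in(270,277,318,324): print(n,c,g[164:206,c].tolist())
E
```

```text
scene0 270 [121, 120, 122, 122, 121, 124, 124, 132, 135, 136, 132, 110, 81, 44, 32, 32, 22, 30, 23, 28, 30, 32, 28, 26, 29, 27, 31, 28, 29, 25, 30, 29, 28, 23, 27, 31, 28, 25, 32, 33, 26, 34]
scene0 277 [122, 123, 122, 124, 123, 122, 124, 121, 119, 109, 91, 58, 31, 32, 31, 30, 32, 31, 33, 32, 31, 33, 32, 34, 27, 33, 33, 28, 30, 28, 32, 32, 24, 31, 29, 26, 28, 32, 31, 31, 29, 31]
scene0 318 [120, 123, 121, 117, 120, 122, 118, 117, 118, 117, 120, 117, 115, 115, 117, 117, 119, 115, 116, 120, 121, 124, 122, 120, 119, 116, 105, 79, 49, 31, 29, 33, 30, 32, 33, 29, 25, 32, 27, 28, 32, 29]
scene0 324 [120, 121, 120, 118, 117, 117, 118, 117, 117, 117, 116, 119, 116, 112, 115, 114, 116, 117, 120, 120, 117, 120, 121, 123, 119, 119, 122, 117, 113, 98, 67, 42, 30, 33, 26, 28, 35, 45, 59, 80, 107, 137]
scene1 270 [117, 116, 117, 112, 98, 75, 58, 43, 31, 29, 31, 26, 31, 30, 26, 35, 26, 29, 33, 30, 31, 32, 32, 27, 33, 31, 32, 30, 29, 28, 27, 32, 32, 35, 28, 31, 26, 30, 34, 33, 30, 30]
scene1 277 [92, 87, 84, 72, 57, 36, 29, 19, 30, 40, 41, 39, 36, 39, 34, 32, 24, 31, 29, 27, 31, 30, 31, 28, 26, 33, 30, 29, 32, 29, 32, 30, 32, 29, 29, 34, 33, 35, 33, 36, 32, 31]
scene1 318 [119, 120, 115, 116, 118, 118, 117, 116, 115, 114, 115, 113, 113, 112, 115, 116, 118, 115, 114, 112, 110, 91, 65, 41, 30, 31, 30, 30, 32, 32, 33, 34, 30, 30, 31, 37, 34, 35, 45, 60, 79, 91]
scene1 324 [117, 117, 118, 116, 113, 116, 117, 118, 115, 113, 113, 117, 116, 112, 112, 112, 114, 118, 118, 118, 115, 116, 112, 100, 77, 50, 36, 32, 34, 30, 33, 39, 75, 114, 149, 151, 126, 103, 99, 98, 114, 135]
```

The lid's front edge rose by about 6 px in the scene view, as predicted for 25 mm. The force is steady and the grip is 80 N.

```bash
python3 -c "
from rig import sign_off
print(sign_off())"
```

```text
the job is handed in; nothing more can be done
None
```

The grey cartridge is pressed home and measures flush in the deck recess, and the arm is still gripping the lid by its bar, about 25 mm open at the front edge; handed in at about 14 s with no other bench items touched.

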